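# Change trays at the cigar presses

### The arm

A 7-joint arm with a two-finger parallel gripper is mounted at the origin on the work surface. World frame = base frame: x ahead of the robot, y to its left, z up, the work surface at z = 0. Lengths are in m, angles in rad, forces in N, time in s.
With the tool pointing down it reaches from about 0.425 to 0.925 m from the base axis. Payload 6.8 kg.
Tool frame: the origin (TCP) lies on the mounting face of the last link; the fingertips stand 173 mm ahead of it and the grasp point (between the pads) lies 155 mm ahead of it; z points along the fingers, y is the line along which they close (so a half turn about z gives the same grasp; the last joint's range is limited). The gripper opens to 85 mm and grips with 20 to 120 N. Pads are 22 mm wide; open, the fingers measure 114 mm over their backs; the gripper's body (76 mm by 85 mm) begins 54 mm behind the grasp point. The pads swing forward as they close: fully open they stand 13 mm farther back than shut.
Start: joints at [1.178, 0.477, 0.022, 1.555, -0.011, 1.109, -0.083], TCP at [0.19, -0.648, 0.405] pointing down, gripper open.
Joint ranges: [-2.96, 2.96], [-0.34, 2.1], [-1.41, 1.46], [0.24, 2.44], [-1.37, 4.51], [0.17, 1.92], [-2.96, 2.96]. Speed limits (rad/s): [2.39, 2.39, 3.14, 3.14, 3.14, 3.14, 3.14].

### API

Orientations are given as a rotation vector (axis times angle).
In Python, from bench import r gives the robot as it stands.
- The arm moves only by the tool arm_command, never from a script. Its argument "plan" is a list of rows, each an object of numbers: "claw": the closure, from 0 (fully open) to 1 (shut); "tx", "ty", "tz": the shift along the tool's x, y, z in m; "ax", "ay", "az": the turn, a rotation vector about the tool's x, y, z in degrees. A call has exactly 10 rows; each row shifts and turns the commanded pose from where the row before left it, along the tool's axes as they then stand; what a row does not reach is not made up. A row lasts 1/12 s, in which the tool goes at most 41.7 mm and 7.16 degrees, less where a joint would pass 70% of its speed; a pose out of reach is approached as far as the arm can. A call is refused whole if a number of a shift passes 0.0417 or a number of a turn 7.16, either way. A call with a gripper value outside its range is refused whole. The fingers move at their own pace and stop on an object; "squeeze" is the grip in N (left out, the last holds). Time passes only in rows, so rows that do not move let the fingers close, or fill a call up. It gives the time, the measured TCP pose, the force, the opening and the grip force at its end, in the units of the state.
- r.get_obs(): the state, without advancing time (a new reading comes with each control period).
- r.grab_frame(name): name is "scene" or "top" or "wrist"; returns the picture (480x640x3 uint8, red, green, blue); there is no depth.
- r.camera_model(name): a dict with "fx", "fy", "cx", "cy" (pixels), "position" and "orientation" of the camera in the world; the wrist camera has in their place "tool_from_camera" (4x4, takes a point from camera to tool coordinates, whose origin is the TCP and whose axes are the flange's). Camera axes: x right, y up, looking along -z (the intrinsics and any distortion apply to the point x, -y, -z); pixel columns grow to the right and rows downward; lengths in m; the calibration is good to about 2 mm. A picture is of the moment at which its call begins: read the wrist's pose just before it. camera_model takes no time and is no camera call.
- r.hand_in(): hands the job in; it is judged then, once.
Trained networks look in the newest picture that a camera, given by its name, has taken for a name from the list of things; names that differ only in an ending like _2 or _b are one class to them, and where a whole thing is asked for, a point or a joint stands for the part that bears it (a point fixed in the world has none). Each returns a list of dicts, best first, with "confidence" (0 to 1); they miss things now and then, are a little off and sometimes report something else, mostly with a low value. They report only what shows in the picture. A call takes as long as a camera call.
- r.boxes_of(target, camera): "location" ([x, y, z] in m, in the coordinates of the camera as it stood for that picture, good to about 4 mm: the middle of the surface that is visible of it).
- r.tip_of(target, camera): "location" ([x, y, z] in m, in the coordinates of the camera as it stood for that picture, good to about 4 mm: a listed point, or the origin of a listed thing).
The state is a dict: "clock": time; "joints": joint angles; "qvel": joint speeds; "tau": joint torques, N m; "tcp_pos": TCP position; "orientation": TCP orientation; "contact_force": force on the tool from outside, world axes, zero at the start; "moment": the same for the moment, N m; "grip_width": finger opening in m; "gripper_force": force on a finger pad.
Only numpy, scipy, OpenCV 4.12 (cv2) and the standard library are available. Lean on these libraries where they do the work, as an engineer would, in place of code of your own. Each camera call takes 0.05 s, during which the arm holds its last target. There are 200 camera calls.

### The job

The empty tray has been left standing out of its press: push it fully home with the fingertips. Then hook a fingertip behind the lip of the tray that holds the cigars and draw it all the way out towards you to its stop, and leave it there. Never pinch a lip, keep the cigars lying in their grooves, and leave everything else where it stands.

Things in the scene. Friction and masses are not known exactly. Their poses are not given: they have to be found in the camera images.
- loaded_tray (a joint): How far the tray with three cigars is drawn out along the lip's -x axis (towards the robot), m: 0 fully home, 0.12 fully out at its stop. Starts home. Stays where it is left; sliding takes about 2.5 N, more when faster (8 N per m/s).
- loaded_lip (a point): Middle of the top edge of the upright front lip of the tray with three cigars, 62 mm above the table; moves with the tray; its x axis points away from the robot along the tray's rails, z up. Lip 140 mm wide (y), 16 mm thick (x; point 8 mm from front and rear faces, the rear one lined with brass), 38 mm above the tray floor.
- loaded_bay (a point): Centre of the open bay just behind that lip, on the tray floor 24 mm above the table; moves with the tray, axes as the lip's. Clear for 59 mm (x) by 140 mm (y), open above and at the sides; behind it come a 14 mm high crossbar and five grooves. The press (left or right of the other) is fixed: rails 46 mm high; bridge 187 mm high, 184 mm beyond this point when the tray is home.
- empty_tray (a joint): How far the tray with nothing in its grooves is drawn out along the lip's -x axis (towards the robot), m: 0 fully home, 0.12 fully out at its stop. Starts 0.06 to 0.11 m out. Stays where it is left; sliding takes about 2.5 N, more when faster (8 N per m/s).
- empty_lip (a point): Middle of the top edge of the upright front lip of the tray with nothing in its grooves, 62 mm above the table; moves with the tray; its x axis points away from the robot along the tray's rails, z up. Lip 140 mm wide (y), 16 mm thick (x; point 8 mm from front and rear faces, the rear one lined with brass), 38 mm above the tray floor.
- empty_bay (a point): Centre of the open bay just behind that lip, on the tray floor 24 mm above the table; moves with the tray, axes as the lip's. Clear for 59 mm (x) by 140 mm (y), open above and at the sides; behind it come a 14 mm high crossbar and five grooves. The press (left or right of the other) is fixed: rails 46 mm high; bridge 187 mm high, 184 mm beyond this point when the tray is home.
- cigar1: Cigar, 180 mm long, 17 mm across, 20 g, loose in a groove of the loaded tray (groove walls 12 mm high); origin on its axis 30 mm from its end nearest the lip, x along it.
- cigar2: Cigar, 180 mm long, 17 mm across, 20 g, loose in a groove of the loaded tray (groove walls 12 mm high); origin on its axis 30 mm from its end nearest the lip, x along it.
- cigar3: Cigar, 180 mm long, 17 mm across, 20 g, loose in a groove of the loaded tray (groove walls 12 mm high); origin on its axis 30 mm from its end nearest the lip, x along it.
- glue_bottle: Bystander: slim white bottle, 30 mm across, 75 mm tall, standing between the two presses' trays; origin under its centre.
- spice_jar: Bystander: amber jar, 38 mm across, 60 mm tall, standing between the two presses; origin under its centre.
- jug: Bystander: white plastic mug, 80 mm across, 100 mm tall, to the left; origin under its centre.
- coin_bowl: Bystander: glass bowl, 110 mm across, 45 mm tall, to the left; origin under its centre.
- brush: Bystander: brush, about 0.2 m long, lying on the table in front of the robot between the trays' paths, handle pointing away from it; origin near its middle.
- ruler_block: Bystander: dark wooden bar 160 x 30 x 20 mm, to the right; origin under its centre.
- tamper: Bystander: small turned wooden tamper, 40 mm across, 80 mm tall, to the right; origin under its centre.

How it is judged:
By the outcome, as a careful person would: the job done as asked, in the order asked, and still so for the second after the job is handed in, with the robot touching nothing.
It also fails if it takes over 51 s, if anything falls off the work surface, if the arm or the gripper's body presses on something with over 40 N, if the wrist force passes 120 N, or if a joint passes its speed limit or range.

## Working session

There is one attempt and no reset: what is moved stays moved. The work goes in short steps, Python scripts to look and compute and a tool call to move; the robot and the scene stay as the last step left them, time stands still between calls to the robot, and variables do not carry over. Pictures are saved under pics/ and viewed, at most 10 in all, crops included, and the job is handed in when it is done.

Besides the shell and the picture viewer there is one more tool, called after "Emit:" by a JSON object that holds its "fn" and its "kwargs", one argument or row to a line. arm_command: Moves the arm, as the interface text tells. Its arguments: {"type":"object","properties":{"plan":{"type":"array","items":{"type":"object","properties":{"claw":{"type":"number"},"tx":{"type":"number"},"ty":{"type":"number"},"tz":{"type":"number"},"ax":{"type":"number"},"ay":{"type":"number"},"az":{"type":"number"}}}},"squeeze":{"type":"number"}},"required":["plan"]}

```bash
mkdir -p pics; ls; cat > h.py <<'E'
from bench import r
import numpy as np, cv2
from scipy.spatial.transform import Rotation as R
np.set_printoptions(precision=4,suppress=True)
def T(cam,o=None):
    m=r.camera_model(cam)
    M=np.eye(4)
    if 'tool_from_camera' in m:
        o=o or r.get_obs()
        M[:3,:3]=R.from_rotvec(o['orientation']).as_matrix(); M[:3,3]=o['tcp_pos']
        return M@np.array(m['tool_from_camera'])
    q=np.array(m['orientation'])
    M[:3,:3]=R.from_rotvec(q).as_matrix() if q.shape==(3,) else (q if q.shape==(3,3) else R.from_quat(q).as_matrix())
    M[:3,3]=m['position']; return M
def snap(cam,name=None):
    M=T(cam); im=r.grab_frame(cam)
    if name: cv2.imwrite('pics/'+name,im[:,:,::-1])
    return M
def tip(n,cam,M):
    return [(round(d['confidence'],2),(M@np.r_[d['location'],1])[:3]) for d in r.tip_of(n,cam)[:3]]
E
python3 - <<'E'
from h import *
o=r.get_obs();print({k:np.array(v) for k,v in o.items()})
for c in('scene','top'):
    print(c,r.camera_model(c))
    M=snap(c,c+'0.png')
    for n in('loaded_lip','empty_lip','loaded_bay','empty_bay','cigar1','glue_bottle','spice_jar','brush'):
        print(n,tip(n,c,M))
E
```

```text
pics
{'clock': array(0.), 'joints': array([ 1.1779,  0.4778,  0.0224,  1.5565, -0.0115,  1.1093, -0.0831]), 'qvel': array([-0.0005, -0.001 , -0.0005,  0.0007,  0.0019,  0.0001,  0.0005]), 'tau': array([ -0.0009, -59.6456,   1.6077, -28.1202,   0.0125,   0.0095,
        -0.    ]), 'tcp_pos': array([ 0.1896, -0.6475,  0.4037]), 'orientation': array([-3.108 , -0.4456,  0.0006]), 'contact_force': array([ 0.1243,  0.0777, -0.2439]), 'moment': array([-0.0604, -0.0304, -0.0274]), 'gripper_force': array(0.), 'grip_width': array(0.0854)}
scene {'fx': 525.5823258346876, 'fy': 525.5823258346876, 'cx': 320.04630768431804, 'cy': 226.20251908979634, 'position': array([ 1.3868, -0.2527,  0.978 ]), 'orientation': array([0.6445, 0.476 , 1.2354])}
loaded_lip [(0.86, array([0.6436, 0.1954, 0.06  ]))]
empty_lip [(0.68, array([ 0.4946, -0.1868,  0.065 ])), (0.22, array([0.4057, 0.0024, 0.0007]))]
loaded_bay [(0.8, array([0.6801, 0.1935, 0.0257])), (0.7, array([ 0.6439, -0.4351,  0.002 ]))]
empty_bay [(0.58, array([ 0.5318, -0.1924,  0.0255])), (0.47, array([ 0.4056,  0.0002, -0.0031]))]
cigar1 [(0.72, ar
[... 447 characters left out ...]
.011 , 1.2268]), 'orientation': array([ 0.0575, -0.0965, -1.5563])}
loaded_lip [(0.93, array([0.642 , 0.198 , 0.0653]))]
empty_lip [(0.84, array([ 0.4996, -0.1879,  0.0598]))]
loaded_bay [(0.83, array([0.6799, 0.1908, 0.0201]))]
empty_bay [(0.74, array([ 0.5313, -0.1936,  0.0245])), (0.65, array([ 0.6405, -0.4315, -0.0015])), (0.4, array([0.6451, 0.199 , 0.0635]))]
cigar1 [(0.9, array([0.7512, 0.1833, 0.0333])), (0.84, array([0.7424, 0.1328, 0.0304])), (0.55, array([0.757 , 0.2276, 0.0279]))]
glue_bottle [(0.58, array([ 0.6192, -0.0004,  0.0028]))]
spice_jar [(0.8, array([ 0.7459,  0.0006, -0.0011]))]
brush [(0.86, array([ 0.4064,  0.0059, -0.0069])), (0.22, array([0.7498, 0.1833, 0.0293]))]
```

View pics/top0.png

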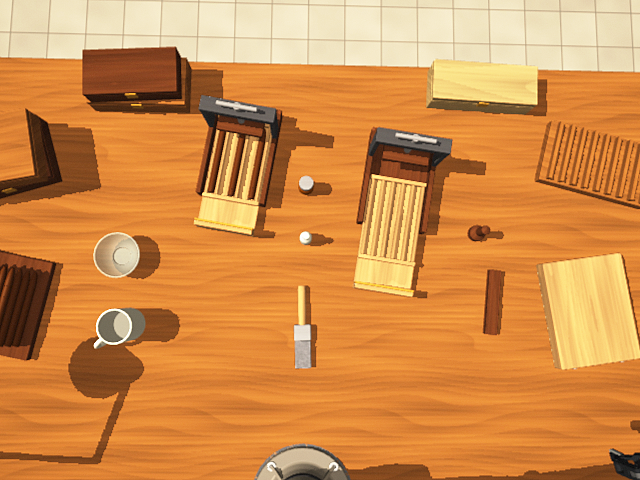

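View pics/scene0.png

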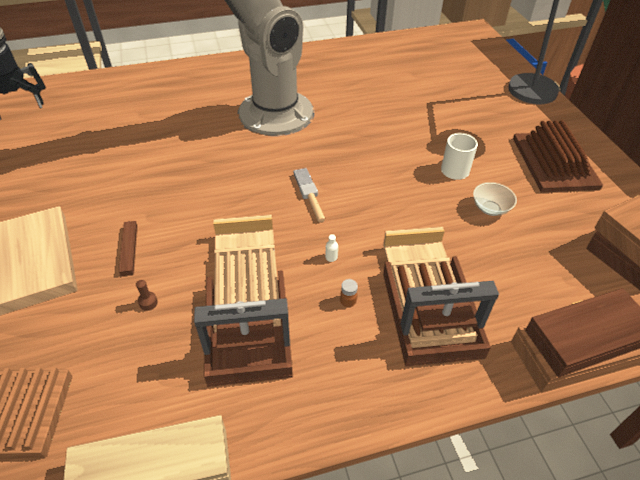

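The top view shows the empty tray standing out, with its lip at about px (384,291). The loaded tray is home, with its lip at about (224,231). The bottle and jar stand between them, and the brush is at (303,325). Next I measure the yaws from the lip edges.

```bash
python3 - <<'E'
import cv2,numpy as np
im=cv2.imread('pics/top0.png')
a=cv2.resize(im[180:245,185:265],(400*1,325),interpolation=cv2.INTER_CUBIC)
b=cv2.resize(im[245:310,345:425],(400,325),interpolation=cv2.INTER_CUBIC)
cv2.imwrite('pics/crop1.png',np.hstack([a,b]))
E
```

```text
(no output)
```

View pics/crop1.png

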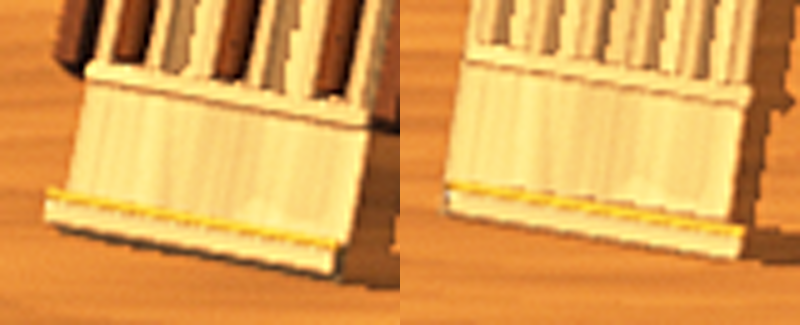

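The crops show the brass rear edges. Loaded runs from about px (194.4,218) to (253,229), and empty from about (354.4,282) to (413.6,291.4).

```bash
python3 - <<'E'
from h import *
M=T('top');m=r.camera_model('top');print(m.get('distortion'))
def ray(u,v,z):
    d=M[:3,:3]@np.array([(u-m['cx'])/m['fx'],-(v-m['cy'])/m['fy'],-1]);p=M[:3,3]
    return p+d*(z-p[2])/d[2]
for n,a,b in(('loaded',(194.4,218),(253,229)),('empty',(354.4,282),(413.6,291.4))):
    A,B=ray(*a,.062),ray(*b,.062);d=A-B
    yaw=np.arctan2(-d[0],d[1]);c=(A+B)/2-.008*np.array([np.cos(yaw),np.sin(yaw),0])
    print(n,A,B,np.linalg.norm(d),'yaw',np.degrees(yaw),'lip',c)
E
```

```text
None
loaded [0.6582 0.2657 0.062 ] [0.6339 0.1258 0.062 ] 0.14191885902217355 yaw -9.858855361366198 lip [0.6382 0.1971 0.062 ]
empty [ 0.5108 -0.1169  0.062 ] [ 0.4903 -0.2579  0.062 ] 0.14247211136909188 yaw -8.279279748858597 lip [ 0.4927 -0.1863  0.062 ]
```

Emit:
{"fn": "arm_command", "kwargs": {
  "plan": [
    {"claw":1,"az":6.15},
    {"claw":1,"az":6.15},
    {"claw":1,"az":6.15},
    {"claw":1,"az":6.15},
    {"claw":1,"tx":0.0135,"ty":-0.0358},
    {"claw":1,"tx":0.0135,"ty":-0.0358},
    {"claw":1,"tx":0.0135,"ty":-0.0358},
    {"claw":1,"tx":0.0135,"ty":-0.0358},
    {"claw":1,"tx":0.0135,"ty":-0.0358},
    {"claw":1,"tx":0.0135,"ty":-0.0358}
  ],
  "squeeze": 20
}}

```text
invalid input at $.plan[0]: expected keys claw, tx, ty, tz, ax, ay, az
```

Emit:
{"fn": "arm_command", "kwargs": {
  "plan": [
    {"claw":1,"tx":0.0135,"ty":-0.0358},
    {"claw":1,"tx":0.0135,"ty":-0.0358},
    {"claw":1,"tx":0.0135,"ty":-0.0358},
    {"claw":1,"tx":0.0135,"ty":-0.0358},
    {"claw":1,"tx":0.0135,"ty":-0.0358},
    {"claw":1,"tx":0.0135,"ty":-0.0358},
    {"claw":1,"tx":0.0135,"ty":-0.0358},
    {"claw":1,"tx":0.0135,"ty":-0.0358},
    {"claw":1},
    {"claw":1}
  ]
}}

```text
invalid input at $.plan[0]: expected keys claw, tx, ty, tz, ax, ay, az
```

All keys are required in every row, so I resend with them filled in.

Emit:
{"fn": "arm_command", "kwargs": {
  "plan": [
    {"claw":1,"tx":0,"ty":0,"tz":0,"ax":0,"ay":0,"az":6.15},
    {"claw":1,"tx":0,"ty":0,"tz":0,"ax":0,"ay":0,"az":6.15},
    {"claw":1,"tx":0,"ty":0,"tz":0,"ax":0,"ay":0,"az":6.15},
    {"claw":1,"tx":0,"ty":0,"tz":0,"ax":0,"ay":0,"az":6.15},
    {"claw":1,"tx":0.0135,"ty":-0.0358,"tz":0,"ax":0,"ay":0,"az":0},
    {"claw":1,"tx":0.0135,"ty":-0.0358,"tz":0,"ax":0,"ay":0,"az":0},
    {"claw":1,"tx":0.0135,"ty":-0.0358,"tz":0,"ax":0,"ay":0,"az":0},
    {"claw":1,"tx":0.0135,"ty":-0.0358,"tz":0,"ax":0,"ay":0,"az":0},
    {"claw":1,"tx":0.0135,"ty":-0.0358,"tz":0,"ax":0,"ay":0,"az":0},
    {"claw":1,"tx":0.0135,"ty":-0.0358,"tz":0,"ax":0,"ay":0,"az":0}
  ],
  "squeeze": 20
}}

```text
clock: 1.73
tcp_pos: [0.3013, -0.4452, 0.4049]
orientation: [3.133, -0.227, 0.001]
contact_force: [0.7, -1.5, 0.3]
grip_width: 0.0002
gripper_force: 0.0
```

Emit:
{"fn": "arm_command", "kwargs": {
  "plan": [
    {"claw":1,"tx":0.0135,"ty":-0.0358,"tz":0,"ax":0,"ay":0,"az":0},
    {"claw":1,"tx":0.0135,"ty":-0.0358,"tz":0,"ax":0,"ay":0,"az":0},
    {"claw":1,"tx":0.0135,"ty":-0.0358,"tz":0,"ax":0,"ay":0,"az":0},
    {"claw":1,"tx":0.0135,"ty":-0.0358,"tz":0,"ax":0,"ay":0,"az":0},
    {"claw":1,"tx":0.0135,"ty":-0.0358,"tz":0,"ax":0,"ay":0,"az":0},
    {"claw":1,"tx":0.0135,"ty":-0.0358,"tz":0,"ax":0,"ay":0,"az":0},
    {"claw":1,"tx":0.0135,"ty":-0.0358,"tz":0,"ax":0,"ay":0,"az":0},
    {"claw":1,"tx":0.0135,"ty":-0.0358,"tz":0,"ax":0,"ay":0,"az":0},
    {"claw":1,"tx":0,"ty":0,"tz":0,"ax":0,"ay":0,"az":0},
    {"claw":1,"tx":0,"ty":0,"tz":0,"ax":0,"ay":0,"az":0}
  ]
}}

```text
clock: 2.57
tcp_pos: [0.4499, -0.1769, 0.405]
orientation: [-3.134, 0.219, -0.001]
contact_force: [-0.0, -1.0, 0.0]
grip_width: -0.0001
gripper_force: 0.0
```

```bash
python3 - <<'E'
from h import *
M=snap('wrist','w1.png')
for n in('empty_lip','empty_bay','brush','glue_bottle'): print(n,tip(n,'wrist',M))
E
```

```text
empty_lip [(0.56, array([ 0.4986, -0.1891,  0.0636]))]
empty_bay []
brush [(0.95, array([0.4027, 0.007 , 0.0011]))]
glue_bottle [(0.83, array([0.619 , 0.0033, 0.0005]))]
```

View pics/w1.png

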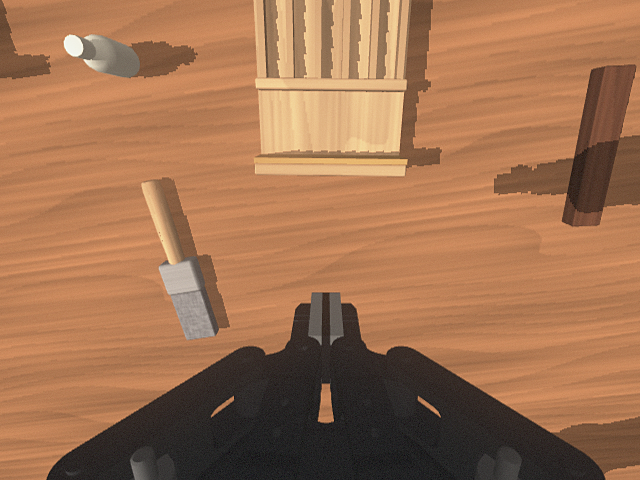

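The wrist view shows the empty lip level at rows 158–175 and centred at column 331, straight ahead of the shut fingertips, with the brush clear to the left. Now I go down in front of the lip and move in.

Emit:
{"fn": "arm_command", "kwargs": {
  "plan": [
    {"claw":1,"tx":0,"ty":0.0045,"tz":0.0384,"ax":0,"ay":0,"az":0.8},
    {"claw":1,"tx":0,"ty":0,"tz":0.0384,"ax":0,"ay":0,"az":0},
    {"claw":1,"tx":0,"ty":0,"tz":0.0384,"ax":0,"ay":0,"az":0},
    {"claw":1,"tx":0,"ty":0,"tz":0.0384,"ax":0,"ay":0,"az":0},
    {"claw":1,"tx":0,"ty":0,"tz":0.0384,"ax":0,"ay":0,"az":0},
    {"claw":1,"tx":0,"ty":0,"tz":0,"ax":0,"ay":0,"az":0},
    {"claw":1,"tx":0.006,"ty":0,"tz":0,"ax":0,"ay":0,"az":0},
    {"claw":1,"tx":0.006,"ty":0,"tz":0,"ax":0,"ay":0,"az":0},
    {"claw":1,"tx":0.006,"ty":0,"tz":0,"ax":0,"ay":0,"az":0},
    {"claw":1,"tx":0.006,"ty":0,"tz":0,"ax":0,"ay":0,"az":0}
  ]
}}

```text
clock: 3.65
tcp_pos: [0.4739, -0.188, 0.2154]
orientation: [3.13, -0.249, 0.008]
contact_force: [0.2, 0.1, 0.1]
grip_width: -0.0001
gripper_force: 0.0
```

Emit:
{"fn": "arm_command", "kwargs": {
  "plan": [
    {"claw":1,"tx":0.006,"ty":0,"tz":0,"ax":0,"ay":0,"az":0},
    {"claw":1,"tx":0.006,"ty":0,"tz":0,"ax":0,"ay":0,"az":0},
    {"claw":1,"tx":0.006,"ty":0,"tz":0,"ax":0,"ay":0,"az":0},
    {"claw":1,"tx":0.006,"ty":0,"tz":0,"ax":0,"ay":0,"az":0},
    {"claw":1,"tx":0.006,"ty":0,"tz":0,"ax":0,"ay":0,"az":0},
    {"claw":1,"tx":0.006,"ty":0,"tz":0,"ax":0,"ay":0,"az":0},
    {"claw":1,"tx":0.006,"ty":0,"tz":0,"ax":0,"ay":0,"az":0},
    {"claw":1,"tx":0.006,"ty":0,"tz":0,"ax":0,"ay":0,"az":0},
    {"claw":1,"tx":0.006,"ty":0,"tz":0,"ax":0,"ay":0,"az":0},
    {"claw":1,"tx":0.006,"ty":0,"tz":0,"ax":0,"ay":0,"az":0}
  ]
}}

```text
clock: 4.48
tcp_pos: [0.5318, -0.1967, 0.2126]
orientation: [-3.131, 0.248, 0.0]
contact_force: [-3.0, 1.7, 2.1]
grip_width: -0.0004
gripper_force: 1.5
```

Emit:
{"fn": "arm_command", "kwargs": {
  "plan": [
    {"claw":1,"tx":0.002,"ty":0,"tz":0,"ax":0,"ay":0,"az":0},
    {"claw":1,"tx":0.002,"ty":0,"tz":0,"ax":0,"ay":0,"az":0},
    {"claw":1,"tx":0.002,"ty":0,"tz":0,"ax":0,"ay":0,"az":0},
    {"claw":1,"tx":0.002,"ty":0,"tz":0,"ax":0,"ay":0,"az":0},
    {"claw":1,"tx":0.002,"ty":0,"tz":0,"ax":0,"ay":0,"az":0},
    {"claw":1,"tx":0.002,"ty":0,"tz":0,"ax":0,"ay":0,"az":0},
    {"claw":1,"tx":0.002,"ty":0,"tz":0,"ax":0,"ay":0,"az":0},
    {"claw":1,"tx":0.002,"ty":0,"tz":0,"ax":0,"ay":0,"az":0},
    {"claw":1,"tx":0,"ty":0,"tz":0,"ax":0,"ay":0,"az":0},
    {"claw":1,"tx":0,"ty":0,"tz":0,"ax":0,"ay":0,"az":0}
  ]
}}

```text
clock: 5.32
tcp_pos: [0.5473, -0.1997, 0.2128]
orientation: [3.131, -0.249, 0.002]
contact_force: [-1.4, 1.2, -0.3]
grip_width: 0.0001
gripper_force: 0.5
```

Emit:
{"fn": "arm_command", "kwargs": {
  "plan": [
    {"claw":1,"tx":0.003,"ty":0,"tz":0,"ax":0,"ay":0,"az":0},
    {"claw":1,"tx":0.003,"ty":0,"tz":0,"ax":0,"ay":0,"az":0},
    {"claw":1,"tx":0.003,"ty":0,"tz":0,"ax":0,"ay":0,"az":0},
    {"claw":1,"tx":0.003,"ty":0,"tz":0,"ax":0,"ay":0,"az":0},
    {"claw":1,"tx":0.003,"ty":0,"tz":0,"ax":0,"ay":0,"az":0},
    {"claw":1,"tx":0.003,"ty":0,"tz":0,"ax":0,"ay":0,"az":0},
    {"claw":1,"tx":0,"ty":0,"tz":0,"ax":0,"ay":0,"az":0},
    {"claw":1,"tx":0,"ty":0,"tz":0,"ax":0,"ay":0,"az":0},
    {"claw":1,"tx":0,"ty":0,"tz":0,"ax":0,"ay":0,"az":0},
    {"claw":1,"tx":0,"ty":0,"tz":0,"ax":0,"ay":0,"az":0}
  ]
}}

```text
clock: 6.15
tcp_pos: [0.5599, -0.2018, 0.2114]
orientation: [-3.131, 0.25, 0.023]
contact_force: [-20.4, 4.3, 14.6]
grip_width: 0.0001
gripper_force: 10.7
```

The stop is reached, with 20 N of push against 1.4–3 N while sliding. Back off, lift and cross to the loaded tray.

Emit:
{"fn": "arm_command", "kwargs": {
  "plan": [
    {"claw":1,"tx":-0.015,"ty":0,"tz":0,"ax":0,"ay":0,"az":0},
    {"claw":1,"tx":-0.015,"ty":0,"tz":0,"ax":0,"ay":0,"az":0},
    {"claw":1,"tx":0,"ty":0,"tz":-0.038,"ax":0,"ay":0,"az":0.8},
    {"claw":1,"tx":0,"ty":0,"tz":-0.038,"ax":0,"ay":0,"az":0},
    {"claw":1,"tx":0,"ty":0,"tz":-0.038,"ax":0,"ay":0,"az":0},
    {"claw":1,"tx":0,"ty":0,"tz":-0.038,"ax":0,"ay":0,"az":0},
    {"claw":1,"tx":0,"ty":0,"tz":-0.038,"ax":0,"ay":0,"az":0},
    {"claw":1,"tx":0.0073,"ty":-0.0369,"tz":0,"ax":0,"ay":0,"az":0},
    {"claw":1,"tx":0.0073,"ty":-0.0369,"tz":0,"ax":0,"ay":0,"az":0},
    {"claw":1,"tx":0.0073,"ty":-0.0369,"tz":0,"ax":0,"ay":0,"az":0}
  ]
}}

```text
clock: 6.98
tcp_pos: [0.5769, -0.0918, 0.4047]
orientation: [3.129, -0.275, 0.008]
contact_force: [0.3, 0.3, -0.3]
grip_width: 0.0003
gripper_force: 0.0
```

Emit:
{"fn": "arm_command", "kwargs": {
  "plan": [
    {"claw":1,"tx":0.0073,"ty":-0.0369,"tz":0,"ax":0,"ay":0,"az":0},
    {"claw":1,"tx":0.0073,"ty":-0.0369,"tz":0,"ax":0,"ay":0,"az":0},
    {"claw":1,"tx":0.0073,"ty":-0.0369,"tz":0,"ax":0,"ay":0,"az":0},
    {"claw":1,"tx":0.0073,"ty":-0.0369,"tz":0,"ax":0,"ay":0,"az":0},
    {"claw":1,"tx":0.0073,"ty":-0.0369,"tz":0,"ax":0,"ay":0,"az":0},
    {"claw":1,"tx":0,"ty":0,"tz":0,"ax":0,"ay":0,"az":0},
    {"claw":1,"tx":0,"ty":0,"tz":0,"ax":0,"ay":0,"az":0},
    {"claw":1,"tx":0,"ty":0,"tz":0,"ax":0,"ay":0,"az":0},
    {"claw":1,"tx":0,"ty":0,"tz":0,"ax":0,"ay":0,"az":0},
    {"claw":1,"tx":0,"ty":0,"tz":0,"ax":0,"ay":0,"az":0}
  ]
}}

```text
clock: 7.82
tcp_pos: [0.6435, 0.0814, 0.4029]
orientation: [3.129, -0.275, 0.001]
contact_force: [0.2, -0.4, -0.8]
grip_width: -0.0002
gripper_force: 0.0
```

```bash
python3 - <<'E'
from h import *
print(r.get_obs()['tcp_pos'],r.get_obs()['orientation'])
for c in('top','scene','wrist'):
    M=snap(c,c+'2.png')
    for n in('empty_lip','loaded_lip','loaded_bay'): print(c,n,tip(n,c,M))
a=cv2.imread('pics/top2.png')[40:300,120:470]; b=cv2.imread('pics/wrist2.png')
cv2.imwrite('pics/both2.png',np.hstack([cv2.resize(a,(400,297)),cv2.resize(b,(396,297))]))
E
```

```text
[0.6435 0.0814 0.4029] [ 3.1287 -0.275   0.001 ]
top empty_lip [(0.67, array([ 0.5795, -0.2004,  0.0608]))]
top loaded_lip [(0.57, array([0.6432, 0.1973, 0.065 ]))]
top loaded_bay [(0.8, array([0.6791, 0.1907, 0.0219]))]
scene empty_lip [(0.68, array([ 0.5758, -0.1989,  0.0633])), (0.48, array([0.6764, 0.1968, 0.0258]))]
scene loaded_lip [(0.65, array([0.6424, 0.1944, 0.0609]))]
scene loaded_bay [(0.56, array([0.6809, 0.1939, 0.0235]))]
wrist empty_lip [(0.74, array([ 0.5808, -0.2009,  0.0617]))]
wrist loaded_lip [(0.94, array([0.6432, 0.196 , 0.0583])), (0.7, array([ 0.6138, -0.2088,  0.023 ]))]
wrist loaded_bay [(0.92, array([0.6743, 0.1892, 0.02  ]))]
```

View pics/both2.png

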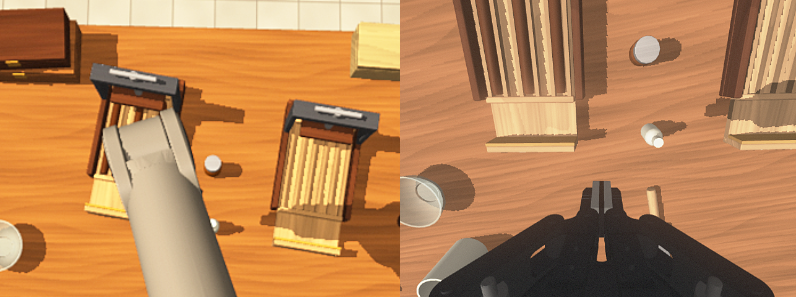

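The empty tray is home with its lip at (0.579,-0.200). The loaded tray has not moved: its lip is at (0.643,0.196), and in the wrist view it lies level with the tool. Now over the bay, and partway down.

Emit:
{"fn": "arm_command", "kwargs": {
  "plan": [
    {"claw":1,"tx":0.005,"ty":-0.038,"tz":0,"ax":0,"ay":0,"az":0},
    {"claw":1,"tx":0.005,"ty":-0.038,"tz":0,"ax":0,"ay":0,"az":0},
    {"claw":1,"tx":0.005,"ty":-0.038,"tz":0,"ax":0,"ay":0,"az":0},
    {"claw":1,"tx":0,"ty":0,"tz":0,"ax":0,"ay":0,"az":0},
    {"claw":1,"tx":0,"ty":0,"tz":0.037,"ax":0,"ay":0,"az":0},
    {"claw":1,"tx":0,"ty":0,"tz":0.037,"ax":0,"ay":0,"az":0},
    {"claw":1,"tx":0,"ty":0,"tz":0.037,"ax":0,"ay":0,"az":0},
    {"claw":1,"tx":0,"ty":0,"tz":0.034,"ax":0,"ay":0,"az":0},
    {"claw":1,"tx":0,"ty":0,"tz":0,"ax":0,"ay":0,"az":0},
    {"claw":1,"tx":0,"ty":0,"tz":0,"ax":0,"ay":0,"az":0}
  ]
}}

```text
clock: 9.25
tcp_pos: [0.6771, 0.1928, 0.2562]
orientation: [3.128, -0.27, -0.006]
contact_force: [0.6, 0.6, -0.1]
grip_width: 0.0001
gripper_force: 0.0
```

```bash
python3 - <<'E'
from h import *
o=r.get_obs();print(o['tcp_pos'],o['orientation'])
M=snap('wrist','w3.png')
for n in('loaded_lip','loaded_bay'): print(n,tip(n,'wrist',M))
E
```

```text
[0.6771 0.1928 0.2562] [ 3.1283 -0.2701 -0.006 ]
loaded_lip []
loaded_bay [(0.82, array([0.6735, 0.1901, 0.0204])), (0.65, array([0.7526, 0.1792, 0.033 ]))]
```

View pics/w3.png

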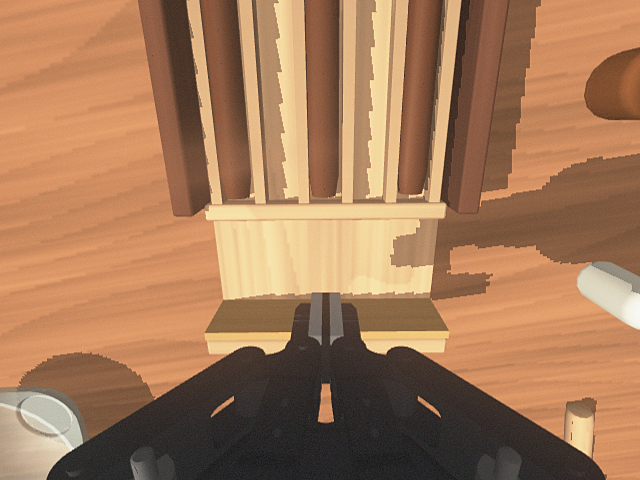

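The fingertips stand over the bay behind the brass-lined face. The lip's top edge is at row ~332 and the crossbar at row ~210, with all three cigars in their grooves. I go down and start the draw.

Emit:
{"fn": "arm_command", "kwargs": {
  "plan": [
    {"claw":1,"tx":0,"ty":0,"tz":0.015,"ax":0,"ay":0,"az":0},
    {"claw":1,"tx":0,"ty":0,"tz":0.015,"ax":0,"ay":0,"az":0},
    {"claw":1,"tx":0,"ty":0,"tz":0.014,"ax":0,"ay":0,"az":0},
    {"claw":1,"tx":0,"ty":0,"tz":0,"ax":0,"ay":0,"az":0},
    {"claw":1,"tx":0,"ty":0,"tz":0,"ax":0,"ay":0,"az":0},
    {"claw":1,"tx":-0.003,"ty":0,"tz":0,"ax":0,"ay":0,"az":0},
    {"claw":1,"tx":-0.003,"ty":0,"tz":0,"ax":0,"ay":0,"az":0},
    {"claw":1,"tx":-0.003,"ty":0,"tz":0,"ax":0,"ay":0,"az":0},
    {"claw":1,"tx":-0.003,"ty":0,"tz":0,"ax":0,"ay":0,"az":0},
    {"claw":1,"tx":0,"ty":0,"tz":0,"ax":0,"ay":0,"az":0}
  ]
}}

```text
clock: 10.23
tcp_pos: [0.6652, 0.1956, 0.2142]
orientation: [-3.13, 0.27, -0.0]
contact_force: [-0.4, -0.5, 0.5]
grip_width: 0.0
gripper_force: 0.0
```

Emit:
{"fn": "arm_command", "kwargs": {
  "plan": [
    {"claw":1,"tx":-0.003,"ty":0,"tz":0,"ax":0,"ay":0,"az":0},
    {"claw":1,"tx":-0.003,"ty":0,"tz":0,"ax":0,"ay":0,"az":0},
    {"claw":1,"tx":-0.003,"ty":0,"tz":0,"ax":0,"ay":0,"az":0},
    {"claw":1,"tx":-0.003,"ty":0,"tz":0,"ax":0,"ay":0,"az":0},
    {"claw":1,"tx":-0.003,"ty":0,"tz":0,"ax":0,"ay":0,"az":0},
    {"claw":1,"tx":-0.003,"ty":0,"tz":0,"ax":0,"ay":0,"az":0},
    {"claw":1,"tx":-0.003,"ty":0,"tz":0,"ax":0,"ay":0,"az":0},
    {"claw":1,"tx":-0.003,"ty":0,"tz":0,"ax":0,"ay":0,"az":0},
    {"claw":1,"tx":-0.003,"ty":0,"tz":0,"ax":0,"ay":0,"az":0},
    {"claw":1,"tx":-0.003,"ty":0,"tz":0,"ax":0,"ay":0,"az":0}
  ]
}}

```text
clock: 11.07
tcp_pos: [0.6362, 0.2002, 0.2139]
orientation: [3.13, -0.271, 0.001]
contact_force: [2.6, -0.6, 1.6]
grip_width: 0.0002
gripper_force: 1.4
```

The hook is drawing at about 2.7 N. Continue.

Emit:
{"fn": "arm_command", "kwargs": {
  "plan": [
    {"claw":1,"tx":-0.004,"ty":0,"tz":0,"ax":0,"ay":0,"az":0},
    {"claw":1,"tx":-0.004,"ty":0,"tz":0,"ax":0,"ay":0,"az":0},
    {"claw":1,"tx":-0.004,"ty":0,"tz":0,"ax":0,"ay":0,"az":0},
    {"claw":1,"tx":-0.004,"ty":0,"tz":0,"ax":0,"ay":0,"az":0},
    {"claw":1,"tx":-0.004,"ty":0,"tz":0,"ax":0,"ay":0,"az":0},
    {"claw":1,"tx":-0.004,"ty":0,"tz":0,"ax":0,"ay":0,"az":0},
    {"claw":1,"tx":-0.004,"ty":0,"tz":0,"ax":0,"ay":0,"az":0},
    {"claw":1,"tx":-0.004,"ty":0,"tz":0,"ax":0,"ay":0,"az":0},
    {"claw":1,"tx":-0.004,"ty":0,"tz":0,"ax":0,"ay":0,"az":0},
    {"claw":1,"tx":-0.004,"ty":0,"tz":0,"ax":0,"ay":0,"az":0}
  ]
}}

```text
clock: 11.9
tcp_pos: [0.5965, 0.2071, 0.2136]
orientation: [3.13, -0.271, -0.0]
contact_force: [2.2, -2.3, 1.3]
grip_width: -0.0001
gripper_force: 1.4
```

Emit:
{"fn": "arm_command", "kwargs": {
  "plan": [
    {"claw":1,"tx":-0.004,"ty":0,"tz":0,"ax":0,"ay":0,"az":0},
    {"claw":1,"tx":-0.004,"ty":0,"tz":0,"ax":0,"ay":0,"az":0},
    {"claw":1,"tx":-0.004,"ty":0,"tz":0,"ax":0,"ay":0,"az":0},
    {"claw":1,"tx":-0.004,"ty":0,"tz":0,"ax":0,"ay":0,"az":0},
    {"claw":1,"tx":-0.004,"ty":0,"tz":0,"ax":0,"ay":0,"az":0},
    {"claw":1,"tx":-0.004,"ty":0,"tz":0,"ax":0,"ay":0,"az":0},
    {"claw":1,"tx":-0.004,"ty":0,"tz":0,"ax":0,"ay":0,"az":0},
    {"claw":1,"tx":-0.004,"ty":0,"tz":0,"ax":0,"ay":0,"az":0},
    {"claw":1,"tx":-0.004,"ty":0,"tz":0,"ax":0,"ay":0,"az":0},
    {"claw":1,"tx":0,"ty":0,"tz":0,"ax":0,"ay":0,"az":0}
  ]
}}

```text
clock: 12.73
tcp_pos: [0.5603, 0.2139, 0.2136]
orientation: [-3.13, 0.269, 0.002]
contact_force: [-0.4, -0.0, 0.5]
grip_width: -0.0003
gripper_force: 0.0
```

Emit:
{"fn": "arm_command", "kwargs": {
  "plan": [
    {"claw":1,"tx":-0.002,"ty":0,"tz":0,"ax":0,"ay":0,"az":0},
    {"claw":1,"tx":-0.002,"ty":0,"tz":0,"ax":0,"ay":0,"az":0},
    {"claw":1,"tx":-0.002,"ty":0,"tz":0,"ax":0,"ay":0,"az":0},
    {"claw":1,"tx":-0.002,"ty":0,"tz":0,"ax":0,"ay":0,"az":0},
    {"claw":1,"tx":-0.002,"ty":0,"tz":0,"ax":0,"ay":0,"az":0},
    {"claw":1,"tx":-0.002,"ty":0,"tz":0,"ax":0,"ay":0,"az":0},
    {"claw":1,"tx":-0.002,"ty":0,"tz":0,"ax":0,"ay":0,"az":0},
    {"claw":1,"tx":-0.002,"ty":0,"tz":0,"ax":0,"ay":0,"az":0},
    {"claw":1,"tx":0,"ty":0,"tz":0,"ax":0,"ay":0,"az":0},
    {"claw":1,"tx":0,"ty":0,"tz":0,"ax":0,"ay":0,"az":0}
  ]
}}

```text
clock: 13.57
tcp_pos: [0.5452, 0.2163, 0.2137]
orientation: [3.13, -0.27, -0.001]
contact_force: [0.5, 0.2, -1.3]
grip_width: -0.0004
gripper_force: 0.2
```

Emit:
{"fn": "arm_command", "kwargs": {
  "plan": [
    {"claw":1,"tx":-0.002,"ty":0,"tz":0,"ax":0,"ay":0,"az":0},
    {"claw":1,"tx":-0.002,"ty":0,"tz":0,"ax":0,"ay":0,"az":0},
    {"claw":1,"tx":-0.002,"ty":0,"tz":0,"ax":0,"ay":0,"az":0},
    {"claw":1,"tx":-0.002,"ty":0,"tz":0,"ax":0,"ay":0,"az":0},
    {"claw":1,"tx":0,"ty":0,"tz":0,"ax":0,"ay":0,"az":0},
    {"claw":1,"tx":0,"ty":0,"tz":0,"ax":0,"ay":0,"az":0},
    {"claw":1,"tx":0,"ty":0,"tz":0,"ax":0,"ay":0,"az":0},
    {"claw":1,"tx":0,"ty":0,"tz":0,"ax":0,"ay":0,"az":0},
    {"claw":1,"tx":0,"ty":0,"tz":0,"ax":0,"ay":0,"az":0},
    {"claw":1,"tx":0,"ty":0,"tz":0,"ax":0,"ay":0,"az":0}
  ]
}}

```text
clock: 14.4
tcp_pos: [0.5408, 0.2165, 0.2142]
orientation: [-3.128, 0.274, -0.011]
contact_force: [13.5, -1.0, -8.6]
grip_width: -0.0001
gripper_force: 6.6
```

The stop is felt at 13.5 N. Move forward off the lip, lift clear and check.

Emit:
{"fn": "arm_command", "kwargs": {
  "plan": [
    {"claw":1,"tx":0.006,"ty":0,"tz":0,"ax":0,"ay":0,"az":0},
    {"claw":1,"tx":0.006,"ty":0,"tz":0,"ax":0,"ay":0,"az":0},
    {"claw":1,"tx":0.006,"ty":0,"tz":0,"ax":0,"ay":0,"az":0},
    {"claw":1,"tx":0,"ty":0,"tz":0,"ax":0,"ay":0,"az":0},
    {"claw":1,"tx":0,"ty":0,"tz":-0.035,"ax":0,"ay":0,"az":0},
    {"claw":1,"tx":0,"ty":0,"tz":-0.035,"ax":0,"ay":0,"az":0},
    {"claw":1,"tx":0,"ty":0,"tz":-0.035,"ax":0,"ay":0,"az":0},
    {"claw":1,"tx":0,"ty":0,"tz":-0.035,"ax":0,"ay":0,"az":0},
    {"claw":1,"tx":0,"ty":0,"tz":-0.035,"ax":0,"ay":0,"az":0},
    {"claw":1,"tx":0,"ty":0,"tz":0,"ax":0,"ay":0,"az":0}
  ]
}}

```text
clock: 15.23
tcp_pos: [0.5567, 0.2157, 0.3962]
orientation: [-3.124, 0.27, -0.015]
contact_force: [1.4, 1.4, 0.2]
grip_width: -0.0001
gripper_force: 0.0
```

```bash
python3 - <<'E'
from h import *
o=r.get_obs();print(o['tcp_pos'],o['contact_force'])
for c in('scene','wrist','top'):
    M=snap(c,c+'4.png')
    for n in('loaded_lip','empty_lip','cigar1','glue_bottle','brush'): print(c,n,tip(n,c,M))
a=cv2.imread('pics/scene4.png')
b=cv2.imread('pics/wrist4.png')
cv2.imwrite('pics/both4.png',np.hstack([cv2.resize(a,(400,300)),cv2.resize(b,(400,300))]))
E
```

```text
[0.5567 0.2157 0.3962] [1.415  1.3705 0.2421]
scene loaded_lip [(0.58, array([0.5237, 0.2155, 0.0608])), (0.17, array([0.6325, 0.2002, 0.0285]))]
scene empty_lip [(0.55, array([ 0.5768, -0.2008,  0.0634]))]
scene cigar1 [(0.56, array([0.6255, 0.148 , 0.0303])), (0.56, array([0.6367, 0.2495, 0.0344]))]
scene glue_bottle [(0.65, array([ 0.6415, -0.4315,  0.0015])), (0.61, array([ 0.6212, -0.0005,  0.0029]))]
scene brush [(0.8, array([ 0.4028,  0.0003, -0.0031]))]
wrist loaded_lip [(0.92, array([0.5191, 0.2184, 0.0603]))]
wrist empty_lip []
wrist cigar1 [(0.93, array([0.6239, 0.1477, 0.0334])), (0.92, array([0.6344, 0.2005, 0.0327])), (0.92, array([0.6422, 0.2485, 0.0301]))]
wrist glue_bottle [(0.66, array([ 0.6199,  0.0018, -0.001 ])), (0.27, array([0.6384, 0.2486, 0.0317]))]
wrist brush [(0.87, array([0.4023, 0.0061, 0.0011]))]
top loaded_lip [(0.63, array([0.5226, 0.2161, 0.0633]))]
top empty_lip [(0.64, array([ 0.5792, -0.2011,  0.0571]))]
top cigar1 [(0.81, array([0.6243, 0.1529, 0.0309])), (0.74, array([0.6382, 0.2502, 0.0296])), (0.65, array([0.6302, 0.2055, 0.0323]))]
top glue_bottle [(0.71, array([ 0.6205, -0.0024,  0.0004]))]
top brush [(0.97, array([ 0.4066,  0.0092, -0.0059])), (0.33, array([0.5248, 0.2175, 0.0636]))]
```

View pics/both4.png

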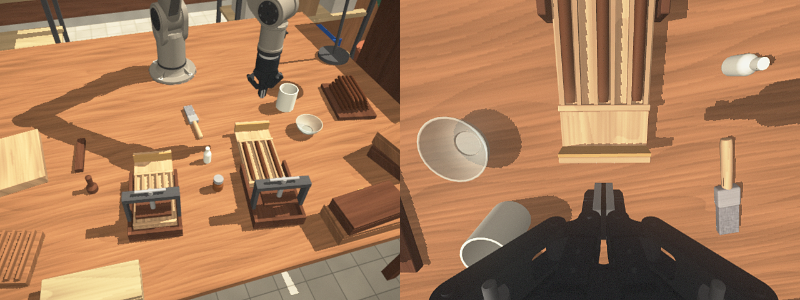

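The pictures show the empty tray home and the loaded tray drawn out by about 0.12 m. All three cigars lie in their grooves, the bystanders have not moved, and the gripper is clear.

```bash
python3 -c "
from bench import r
print(r.hand_in())"
```

```text
the job is handed in; nothing more can be done
None
```

I pushed the empty tray fully home, then drew the loaded tray out about 0.12 m to its stop; the three cigars are still in their grooves, nothing else appears to have moved, and the job is handed in (about 16 s on the robot's clock, no verdict returned).

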